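# Index the mould wheel and lock it

### The arm

A 6-joint arm with a two-finger parallel gripper is mounted at the origin on the work surface. World frame = base frame: x ahead of the robot, y to its left, z up, the work surface at z = 0. Lengths are in m, angles in rad, forces in N, time in s.
With the tool pointing down it reaches from about 0.35 to 0.725 m from the base axis. Payload 4.3 kg.
Tool frame: the origin (TCP) lies midway between the tips of the shut fingers; the grasp point (between the pads) lies r.tcp_to_grasp behind it (r.tcp_to_grasp is the distance from the TCP to the grasp point, in m); z points along the fingers, y is the line along which they close (so a half turn about z gives the same grasp; the last joint's range is limited). The gripper opens to 85 mm and grips with 20 to 120 N. Pads are 22 mm wide; open, the fingers measure 114 mm over their backs; the gripper's body (76 mm by 85 mm) begins 54 mm behind the grasp point. The pads swing forward as they close: fully open they stand 13 mm farther back than shut.
Start: joints at [-1.241, 0.377, 0.081, 1.274, 0, 1.46], TCP at [0.245, -0.52, 0.231] pointing down, gripper open.
Joint ranges: [-2.72, 2.72], [-0.84, 1.66], [-1.02, 1.22], [-1.77, 2.12], [-1.37, 1.28], [-3.14, 3.14]. Speed limits (rad/s): [2.57, 2.57, 3.14, 3.14, 3.14, 3.14].

### API

Orientations are given as a unit quaternion [x, y, z, w].
In Python, from workcell import telemetry, capture, r, models gives the robot as it stands.
- The arm moves only by the tool jog_arm, never from a script. Its arguments are lists of equal length, an entry for each row: "gripper": the finger opening in cm, from 0 to 8.54; "travel": the shift along the tool's x, y, z in cm, a list of three; "dr": the turn, a rotation vector about the tool's x, y, z in rad, a list of three. A call has 1 to 5 rows; each row is the pose to reach, as a shift and turn from the pose commanded when the call began, along the tool's axes at that moment; what a row does not reach only later rows make up. A row lasts 1/8 s, in which the tool goes at most 62.5 mm and 10.7 degrees, less where a joint would pass 70% of its speed; a pose out of reach is approached as far as the arm can. A call with a gripper value outside its range is refused whole. The fingers move at their own pace and stop on an object; "force" is the grip in N (left out, the last holds). Time passes only in rows, so rows that repeat a pose let the fingers close. It gives the time, the measured TCP pose, the force, the opening and the grip force at its end, in the units of the state.
- telemetry.state(): the state, without advancing time (a new reading comes with each control period).
- capture(name): name is "scene" or "top" or "wrist"; returns a dict with "color" (420x560x3 uint8, red, green, blue), "fov_y" (degrees; the focal length in pixels is half the picture's height over the tangent of half this angle, whatever the lens; pixels are square), "cx", "cy" (the principal point, pixels), "k1" (the pictures are not rectified: a ray, as slopes to the right and down, at radius r is drawn at 1 + k1 r^2 times it, then the intrinsics apply), "view" (4x4, takes a point from world to camera coordinates). Camera axes: x right, y down, z forward; pixel columns grow to the right and rows downward; lengths in m; the calibration is good to about 2 mm. A picture is of the moment at which its call begins. There is no depth.
- r.close_job(): hands the job in; it is judged then, once.
Trained networks look in a picture, given as the dict that the camera call returned (one of the last four; its "shot" number tells which), for a name from the list of things; names that differ only in an ending like _2 or _b are one class to them, and where a whole thing is asked for, a point or a joint stands for the part that bears it (a point fixed in the world has none). Each returns a list of dicts, best first, with "conf" (0 to 1); they miss things now and then, are a little off and sometimes report something else, mostly with a low value. They report only what shows in the picture. A call takes as long as a camera call. They do not tell look-alikes from the thing itself.
- models.masks_of(name, picture): "region" (420x560 bool, what is visible of it) and "extent" ([left, top, right, bottom] in pixels, round what is visible of it).
The state is a dict: "time_s": time; "qpos": joint angles; "dq": joint speeds; "joint_efforts": joint torques, N m; "eef_pos": TCP position; "tool_rot": TCP orientation; "wrist_force": force on the tool from outside, world axes, zero at the start; "torque": the same for the moment, N m; "finger_gap": finger opening in m; "grasp_force": force on a finger pad.
Only numpy, scipy, OpenCV 4.12 (cv2) and the standard library are available. Lean on these libraries where they do the work, as an engineer would, in place of code of your own. Each camera call takes 0.05 s, during which the arm holds its last target. There are 200 camera calls.

### The job

Push a spoke of the mould wheel with a fingertip, turning the wheel until the tallest of the three moulds stands in line with the fixed pointer tongue of the stand. Then push the locking arm round until it rests against its stop pin, leaving the wheel as it is. Do not grip or lift anything, keep off the moulds standing on the wheel, and leave the tools and glass around it where they are.

Things in the scene. Friction and masses are not known exactly. Their poses are not given: they have to be found in the camera images.
- stand: fixed steel stand. Origin on the table under the wheel's axis, z up. Base plate radius 110 mm, 10 mm high; a flat pointer tongue 20 mm wide, 10 mm high, runs along the stand's +x to an arrow tip 215 mm from the origin. An extension 120 degrees counterclockwise (from above) from +x carries the locking arm and its stop pin (12 mm thick, top at 44 mm)
- wheel (a joint): turn of the wheel about the stand's vertical axis, rad, 0 at start, + counterclockwise from above, free both ways for a full turn; 0.25 N m friction, stays where left. Grey disc of radius 95 mm, top 62 mm high, with three moulds 120 degrees apart, centres 55 mm from the axis, each midway between two spokes
- spoke0 (a point): centre of the black ball (22 mm across) at the end of one of three spokes, 160 mm from the axis, 62 mm high. The spoke is a level round steel bar 14 mm thick at that height, radial from the disc's rim (95 mm) to the ball; spokes 120 degrees apart. Nothing of the stand or lock under it is higher than 44 mm
- spoke1 (a point): centre of the black ball (22 mm across) at the end of one of three spokes, 160 mm from the axis, 62 mm high. The spoke is a level round steel bar 14 mm thick at that height, radial from the disc's rim (95 mm) to the ball; spokes 120 degrees apart. Nothing of the stand or lock under it is higher than 44 mm
- spoke2 (a point): centre of the black ball (22 mm across) at the end of one of three spokes, 160 mm from the axis, 62 mm high. The spoke is a level round steel bar 14 mm thick at that height, radial from the disc's rim (95 mm) to the ball; spokes 120 degrees apart. Nothing of the stand or lock under it is higher than 44 mm
- mould_tall: the tallest mould: round aluminium cup, 52 mm across, 80 mm high, standing loose on the wheel's disc. Origin at the centre of its underside
- mould_short: short round aluminium cup, 52 mm across, 45 mm high, loose on the wheel's disc. Origin at the centre of its underside
- mould_square: square aluminium cup, 44 mm wide, 45 mm high, loose on the wheel's disc. Origin at the centre of its underside
- lock (a joint): turn of the locking arm about its own vertical pivot, rad, growing counterclockwise seen from above: 0 released; 1.2 locked, where the arm points straight away from the wheel's axis and rests against the stop pin. Starts between 0 and 0.35; light friction (0.08 N m), stays where it is left
- lock_pivot (a point): point on the locking arm's pivot axis, 125 mm from the wheel's axis, at 31 mm height (mid height of the arm)
- lock_tip (a point): centre of the black round end (22 mm across) of the locking arm, 97 mm from the pivot, 31 mm high. The arm is a level steel bar 16 mm wide, from 21 to 41 mm height, and passes below the spokes
- jacks: glassblower's jacks: two dark steel blades joined by a bow, 280 mm long, 10 mm high, lying flat. Origin at its underside; leave it alone
- tweezers: steel tweezers 206 mm long, 8 mm high, lying flat. Origin at its underside; leave it alone
- shears: steel shears with two finger loops, 200 mm long, 10 mm high, lying flat. Origin at its underside; leave it alone
- paperweight: green glass dome 72 mm across, 56 mm high. Origin at its underside; leave it alone
- tumbler: amber glass tumbler 72 mm across, 85 mm high. Origin at its underside; leave it alone
- paddle: wooden paddle, 250 mm long, 21 mm high, lying flat. Origin at its underside; leave it alone
- pot: blue plastic pot 70 mm across, 90 mm high. Origin at its underside; leave it alone
There are look-alikes about, which are no part of the job. Leave any blue or pink look-alike of the mould_short alone. Leave any purple look-alike of the mould_square alone.

How it is judged:
By the outcome, as a careful person would: the job done as asked, in the order asked, and still so for the second after the job is handed in, with the robot touching nothing.
It also fails if it takes over 64 s, if anything falls off the work surface, if the arm or the gripper's body presses on something with over 40 N, if the wrist force passes 120 N, or if a joint passes its speed limit or range.

## Working session

There is one attempt and no reset: what is moved stays moved. The work goes in short steps, Python scripts to look and compute and a tool call to move; the robot and the scene stay as the last step left them, time stands still between calls to the robot, and variables do not carry over. Pictures are saved under pics/ and viewed, at most 10 in all, crops included, and the job is handed in when it is done.

Besides the shell and the picture viewer there is one more tool, called after "Emit:" by a JSON object that holds its "fn" and its "kwargs", one argument or row to a line. jog_arm: Moves the arm, as the interface text tells. Its arguments: {"type":"object","properties":{"gripper":{"type":"array"},"travel":{"type":"array"},"dr":{"type":"array"},"force":{"type":"number"}},"required":["gripper","travel","dr"]}

```bash
ls; mkdir -p pics
cat > h.py <<'E'
import numpy as np,cv2
from workcell import telemetry,capture,r,models
def cam(p):
    f=210/np.tan(np.radians(p["fov_y"])/2); return f,p["cx"],p["cy"],p["k1"],np.array(p["view"])
def proj(p,X):
    f,cx,cy,k,V=cam(p); X=np.atleast_2d(X); c=X@V[:3,:3].T+V[:3,3]; s=c[:,:2]/c[:,2:]
    s=s*(1+k*(s**2).sum(1,keepdims=True)); return s*f+[cx,cy]
def onz(p,uv,z):
    f,cx,cy,k,V=cam(p); d=(np.atleast_2d(uv)-[cx,cy])/f; s=d.copy()
    for _ in range(30): s=d/(1+k*(s**2).sum(1,keepdims=True))
    R=V[:3,:3]; o=-R.T@V[:3,3]; D=np.c_[s,np.ones(len(s))]@R
    return o+D*((z-o[2])/D[:,2])[:,None]
def save(p,n,crop=None,sc=1):
    im=p["color"][:,:,::-1]
    if crop: a,b,c,d=crop; im=im[b:d,a:c]
    cv2.imwrite(f"pics/{n}.png",cv2.resize(im,None,fx=sc,fy=sc,interpolation=cv2.INTER_CUBIC))
E
python3 - <<'E'
from h import *
for n in("scene","top"):
    p=capture(n); save(p,n,sc=1.4); f,_,_,k,V=cam(p); print(n,f,k,-V[:3,:3].T@V[:3,3])
    for m in("stand","mould_tall","mould_short","mould_square","spoke0","lock","lock_tip"):
        print(m,[(round(d["conf"],2),[round(float(x)) for x in d["extent"]]) for d in models.masks_of(m,p)][:5])
print(telemetry.state())
E
```

```text
pics
scene 519.1472382425135 0.057700352839720165 [1.28854498 0.34872173 1.08776608]
stand [(0.94, [239, 248, 374, 317]), (0.71, [342, 254, 362, 303])]
mould_tall [(0.63, [302, 230, 325, 266]), (0.51, [266, 232, 287, 258])]
mould_short [(0.9, [310, 178, 327, 204]), (0.82, [367, 207, 391, 233]), (0.59, [294, 210, 315, 237])]
mould_square [(0.63, [188, 233, 211, 261])]
spoke0 [(0.97, [252, 205, 362, 305]), (0.24, [265, 232, 286, 257])]
lock [(0.7, [341, 253, 360, 301])]
lock_tip [(0.97, [343, 254, 363, 298])]
top 450.21173835101393 -0.011781499319166241 [4.19095647e-01 4.66849478e-04 1.58310688e+00]
stand [(0.92, [207, 148, 290, 238])]
mould_tall [(0.74, [232, 186, 251, 203]), (0.42, [207, 187, 225, 217])]
mould_short [(0.72, [254, 208, 270, 224]), (0.68, [263, 260, 278, 278]), (0.64, [205, 144, 289, 235]), (0.54, [209, 254, 229, 270])]
mould_square [(0.78, [267, 182, 280, 197]), (0.57, [320, 168, 333, 184])]
spoke0 [(0.72, [222, 153, 302, 235])]
lock [(0.7, [332, 194, 353, 249]), (0.61, [205, 186, 229, 215])]
lock_tip [(0.6, [205, 187, 226, 217])]
{'time_s': 0.8, 'qpos': array([-1.24129613e+00,  3.77242660e-01,  8.10363946e-02,  1.27436693e+00,
       -8.94435095e-06,  1.46051796e+00]), 'dq': array([-0.00027764, -0.00176336,  0.00054207, -0.00146562,  0.00079738,
       -0.00105856]), 'joint_efforts': array([ 1.83553748e-03, -4.63463044e+01,  2.70139933e+01, -1.86141197e-04,
       -2.62708818e-04,  2.80589951e-06]), 'eef_pos': array([ 0.24483706, -0.5203466 ,  0.23137627]), 'tool_rot': array([9.75921599e-01, 2.18121572e-01, 7.75915970e-06, 1.11386750e-04]), 'wrist_force': array([ 0.06917829,  0.06053691, -0.0087848 ]), 'torque': array([-0.03471236, -0.0306773 , -0.00485014]), 'grasp_force': 0.0, 'finger_gap': 0.08529411526706439}
```

Run:
```python
from h import *
p=capture("top"); save(p,"topc",(185,125,325,245),5.5)
p=capture("scene"); save(p,"scenec",(170,160,400,325),3.4)
```

```text
(no output)
```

View pics/top.png

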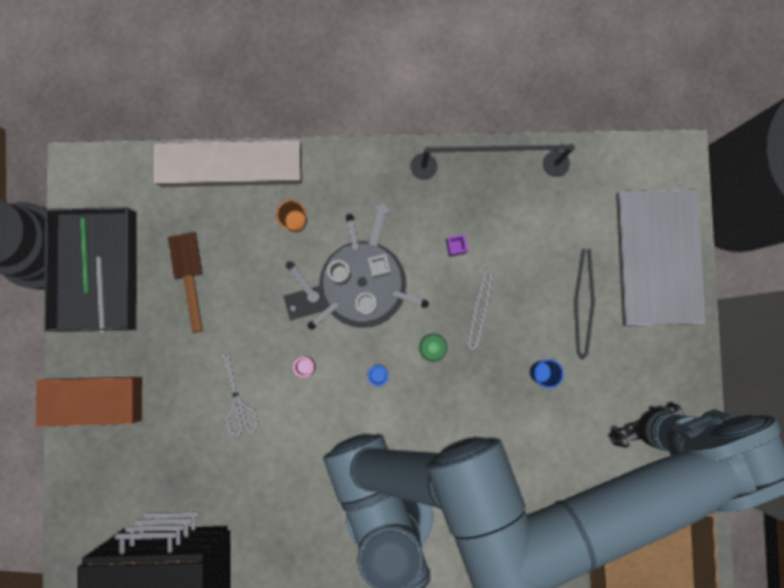

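View pics/topc.png

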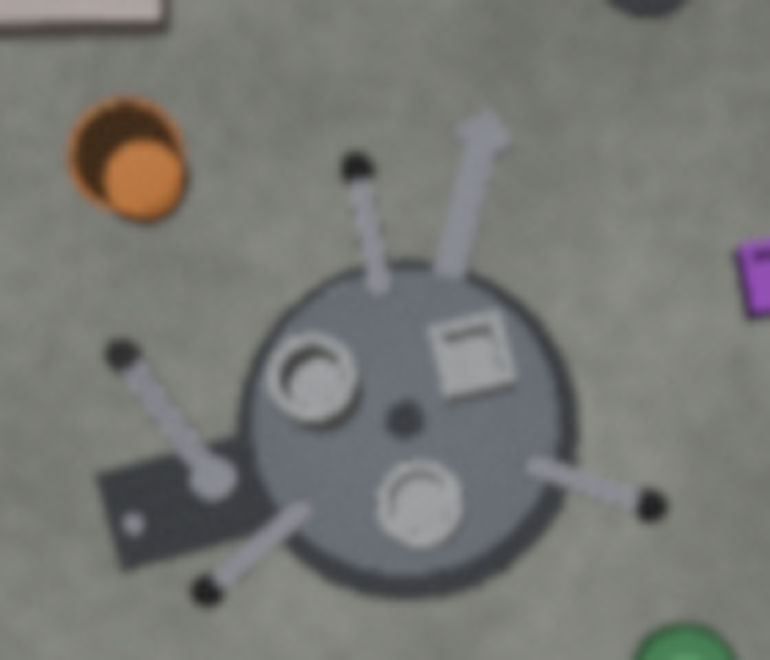

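View pics/scenec.png

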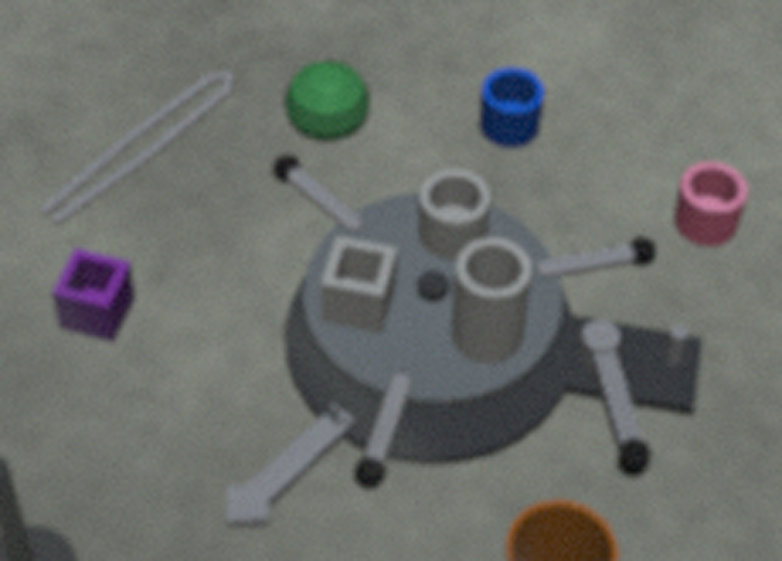

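Top view, original pixels: the tall cup is at about (242,193), with its tall body confirmed in the scene crop at (490,300).
- **Other cups:** square at (271,189), short at (261,216).
- **Look-alikes to leave alone:** purple square (326,175), blue (270,267), pink (217,262).
- **Black balls:** A (250,155), B (303,217), C (222,232). The black end at (207,189) is the lock tip, and the pin is at (209,220).
- **Plan:** the wheel must turn about 84° clockwise, and spoke B is the easiest to reach.

```bash
cat > fit.py <<'E'
from h import *
from scipy.optimize import least_squares
t,s=capture("top"),capture("scene")
T=lambda u,v:((u+.5)/5.5-.5+185,(v+.5)/5.5-.5+125)
S=lambda u,v:((u+.5)/3.4-.5+170,(v+.5)/3.4-.5+160)
def pol(c,r,a,z): return [c[0]+r*np.cos(a),c[1]+r*np.sin(a),z]
def pts(q):
    x,y,yaw,w,l=q; c=(x,y); pv=pol(c,.125,yaw+2*np.pi/3,.041)
    la=yaw+2*np.pi/3-1.2+l
    b=[pol(c,.16,w+k*2*np.pi/3,.062) for k in range(3)]
    return b+[pol(pv,.097,la,.031),pv,pol(c,.215,yaw,.01)]
ot=np.array([T(357,167),T(206,592),T(650,505),T(122,353),T(212,478),T(487,108)])
os=np.array([S(370,472),S(642,250),S(287,168),S(633,457),S(600,333),S(232,515)])
f=lambda q:np.r_[(proj(t,pts(q))-ot).ravel(),(proj(s,pts(q))-os).ravel()]
if __name__=="__main__":
    c=onz(t,[T(404,420)],.062)[0]; print(c)
    a=onz(t,[T(357,167)],.062)[0]-c; g=onz(t,[T(485,110)],.01)[0]-c
    q=least_squares(f,[c[0],c[1],np.arctan2(g[1],g[0]),np.arctan2(a[1],a[0]),.2],loss="soft_l1").x
    print(q,np.degrees(q[2:4])); print(f(q).reshape(-1,2).round(1).tolist())
    print(np.round(pts(q),4)); print("tall mould deg",np.degrees(q[3])+60,"turn",np.degrees(q[2]-q[3])-60)
    print(r.tcp_to_grasp)
    for n,uv,z in(("tall top",S(492,268),.142),("tall topT",T(314,375),.142)):
        X=onz(s if n=="tall top" else t,[uv],z)[0]; print(n,X,np.degrees(np.arctan2(X[1]-q[1],X[0]-q[0])))
E
python3 fit.py
```

```text
[0.57018639 0.0541099  0.062     ]
[ 0.56895935  0.05319222 -0.26971671  0.16707026 -0.01746792] [-15.45362943   9.57242078]
[[-0.0, 0.6], [0.4, 0.1], [0.2, 0.2], [0.6, 0.8], [0.3, 0.4], [0.6, -0.2], [0.3, 0.1], [0.2, 0.3], [0.3, 0.0], [0.0, -0.0], [0.6, 0.8], [-0.8, 1.8]]
[[ 0.7267  0.0798  0.062 ]
 [ 0.467   0.1765  0.062 ]
 [ 0.5131 -0.0967  0.062 ]
 [ 0.6172  0.2295  0.031 ]
 [ 0.5376  0.1742  0.041 ]
 [ 0.7762 -0.0041  0.01  ]]
tall mould deg 69.57242077788322 turn -85.0260502048366
0.0187
tall top [0.59091993 0.10365419 0.142     ] 66.48176991096227
tall topT [0.58996606 0.10326411 0.142     ] 67.24044205219985
```

```bash
cat > plan.py <<'E'
from h import *
from scipy.spatial.transform import Rotation as R
C=np.array([.56896,.05319])
def rows(ts,base=None):
    """ts: list of (x,y,z,yawdeg of tool x), tool down; relative to base pose (default: current)"""
    st=telemetry.state(); p0=st["eef_pos"]; R0=R.from_quat(st["tool_rot"])
    tr,dr=[],[]
    for x,y,z,a in ts:
        tr.append((R0.inv().apply(np.array([x,y,z])-p0)*100).round(2).tolist())
        a=np.radians(a); Rt=R.from_matrix(np.array([[np.cos(a),np.sin(a),0],[np.sin(a),-np.cos(a),0],[0,0,-1]]).T)
        dr.append((R0.inv()*Rt).as_rotvec().round(3).tolist())
    print("travel",tr,"\ndr",dr)
def spoke(th,d,r=.132):
    t=np.radians(th); return C+r*np.array([np.cos(t),np.sin(t)])+d*np.array([-np.sin(t),np.cos(t)])
E
python3 - <<'E'
from plan import *
x,y=spoke(-110.43,.045); print(x,y); rows([(x,y,.2,159.6),(x,y,.05,159.6)])
E
```

```text
0.5650531864934737 -0.08621493824906355
travel [[47.46, -25.65, 3.13], [47.46, -25.65, 18.13]] 
dr [[0.0, 0.0, -2.346], [0.0, 0.0, -2.346]]
```

Emit:
{"fn": "jog_arm", "kwargs": {
  "gripper": [0, 0, 0, 0, 0],
  "travel": [
    [9.5, -5.1, 0.6],
    [19, -10.2, 1.2],
    [28.5, -15.4, 1.9],
    [38, -20.5, 2.5],
    [47.5, -25.6, 3.1]
  ],
  "dr": [
    [0, 0, -0.18],
    [0, 0, -0.36],
    [0, 0, -0.54],
    [0, 0, -0.72],
    [0, 0, -0.9]
  ]
}}

```text
time_s: 1.62
eef_pos: [0.4313, -0.2679, 0.2135]
tool_rot: [0.782, 0.623, 0.0, 0.0]
wrist_force: [0.7, -0.2, 0.4]
finger_gap: -0.0
grasp_force: 0.0
```

Run:
```python
from plan import *
x,y=spoke(-110.43,.045); rows([(x,y,.2,159.6)]); print(telemetry.state()["qpos"])
```

```text
travel [[20.69, 8.98, 1.35]] 
dr [[0.0, 0.001, -1.44]]
[-6.80691198e-01  2.46005896e-01 -1.48473798e-01  1.17536596e+00
 -6.31297496e-05  1.11548782e+00]
```

Emit:
{"fn": "jog_arm", "kwargs": {
  "gripper": [0, 0, 0, 0, 0],
  "travel": [
    [5, 2.2, 0.3],
    [10, 4.5, 0.7],
    [15, 6.7, 1],
    [20.7, 9, 1.3],
    [20.7, 9, 1.3]
  ],
  "dr": [
    [0, 0, -0.18],
    [0, 0, -0.36],
    [0, 0, -0.54],
    [0, 0, -0.72],
    [0, 0, -0.9]
  ]
}}

```text
time_s: 2.25
eef_pos: [0.5671, -0.0848, 0.1998]
tool_rot: [0.43, 0.903, 0.0, 0.0]
wrist_force: [-0.8, -1.0, -0.2]
finger_gap: -0.0001
grasp_force: 0.0
```

Run:
```python
from plan import *
x,y=spoke(-110.43,.045); rows([(x,y,.2,159.6)])
```

```text
travel [[0.02, -0.25, -0.02]] 
dr [[0.001, -0.0, -0.534]]
```

Emit:
{"fn": "jog_arm", "kwargs": {
  "gripper": [0, 0, 0, 0, 0],
  "travel": [
    [0, -0.2, 0],
    [0, -0.2, 0],
    [0, -0.2, 0],
    [0, -0.2, 0],
    [0, -0.2, 0]
  ],
  "dr": [
    [0, 0, -0.18],
    [0, 0, -0.36],
    [0, 0, -0.53],
    [0, 0, -0.53],
    [0, 0, -0.53]
  ]
}}

```text
time_s: 2.88
eef_pos: [0.5637, -0.0898, 0.2004]
tool_rot: [0.186, 0.983, -0.0, 0.0]
wrist_force: [0.7, -0.1, 0.8]
finger_gap: 0.0001
grasp_force: 0.0
```

Run:
```python
from plan import *
x,y=spoke(-110.43,.045); rows([(x,y,.2,159.6),(x,y,.051,159.6)]); print(telemetry.state()["qpos"])
save(capture("wrist"),"w1"); p=capture("top"); save(p,"t1",(185,125,325,245),5.5)
```

```text
travel [[0.01, 0.38, 0.04], [0.01, 0.39, 14.94]] 
dr [[-0.0, 0.0, -0.018], [-0.0, 0.0, -0.018]]
[-2.69074905e-01  3.78144342e-01  2.01315048e-03  1.19459623e+00
 -9.29185633e-05  1.05096358e-01]
```

View pics/w1.png

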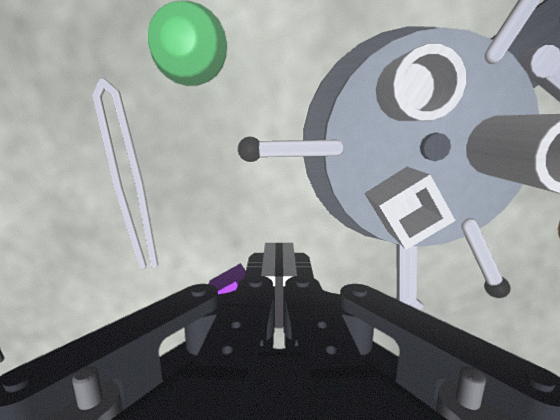

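The wrist view shows spoke B level at row 149, with its ball at (249,149). The shut fingertip is at (279,258) on its counterclockwise side, so it is clear to descend.

Emit:
{"fn": "jog_arm", "kwargs": {
  "gripper": [0, 0, 0, 0, 0],
  "travel": [
    [0, 0.3, 3.5],
    [0, 0.3, 7.5],
    [0, 0.3, 11.5],
    [0, 0.3, 14.9],
    [0, 0.3, 14.9]
  ],
  "dr": [
    [0, 0, -0.02],
    [0, 0, -0.02],
    [0, 0, -0.02],
    [0, 0, -0.02],
    [0, 0, -0.02]
  ]
}}

```text
time_s: 3.6
eef_pos: [0.562, -0.0863, 0.0487]
tool_rot: [0.175, 0.984, 0.0, -0.003]
wrist_force: [0.4, 0.4, -0.4]
finger_gap: -0.0002
grasp_force: 0.0
```

Run:
```python
from plan import *
print(telemetry.state()["eef_pos"])
p=[(*spoke(-110.43-k,d),.051,159.6-k) for k,d in((0,.03),(0,.02),(4,.018),(8,.018),(12,.018))]
rows(p)
```

```text
[ 0.56195834 -0.08626631  0.04871592]
travel [[1.21, 0.12, -0.22], [2.21, 0.12, -0.21], [3.34, 0.03, -0.21], [4.27, 0.01, -0.2], [5.2, 0.05, -0.2]] 
dr [[-0.001, -0.006, 0.003], [-0.001, -0.006, 0.003], [-0.001, -0.006, 0.073], [-0.001, -0.006, 0.143], [-0.001, -0.006, 0.213]]
```

Emit:
{"fn": "jog_arm", "kwargs": {
  "gripper": [0, 0, 0, 0, 0],
  "travel": [
    [1.2, 0.1, -0.2],
    [2, 0.1, -0.2],
    [2.7, 0.05, -0.2],
    [3.5, 0.05, -0.2],
    [4.3, 0, -0.2]
  ],
  "dr": [
    [0, 0, 0],
    [0, 0, 0],
    [0, 0, 0.03],
    [0, 0, 0.08],
    [0, 0, 0.14]
  ]
}}

```text
time_s: 4.22
eef_pos: [0.5259, -0.0729, 0.0549]
tool_rot: [0.245, 0.97, -0.0, 0.002]
wrist_force: [1.8, -1.1, 1.8]
finger_gap: -0.0001
grasp_force: 1.0
```

```bash
cat >> plan.py <<'E'
def arc(k0,steps,off=.018):
    """continue wheel push: spoke B angle = -110.43-k"""
    st=telemetry.state(); print(st["eef_pos"].round(4),st["wrist_force"].round(1))
    e=st["eef_pos"][:2]-C; print("tcp polar",np.hypot(*e),np.degrees(np.arctan2(e[1],e[0])), "implied k",-110.43-(np.degrees(np.arctan2(e[1],e[0])))+np.degrees(np.arcsin(off/np.hypot(*e))))
    rows([(*spoke(-110.43-k,off),.051,159.6-k) for k in steps])
E
python3 -c "
from plan import *
arc(8,[13,18,23,28,33])"
```

```text
[ 0.5259 -0.0729  0.0549] [ 1.8 -1.1  1.8]
tcp polar 0.13323743269668537 -108.85847971218129 implied k 6.192718465188507
travel [[1.57, -0.17, 0.38], [2.74, -0.17, 0.38], [3.9, -0.07, 0.37], [5.04, 0.12, 0.37], [6.16, 0.42, 0.36]] 
dr [[0.0, 0.005, 0.088], [0.001, 0.005, 0.175], [0.001, 0.005, 0.262], [0.001, 0.005, 0.35], [0.001, 0.004, 0.437]]
```

Emit:
{"fn": "jog_arm", "kwargs": {
  "gripper": [0, 0, 0, 0, 0],
  "travel": [
    [1.2, -0.1, 0.2],
    [2.4, -0.1, 0.2],
    [3.6, 0, 0.2],
    [4.8, 0.1, 0.2],
    [6.1, 0.4, 0.2]
  ],
  "dr": [
    [0, 0, 0.09],
    [0, 0, 0.17],
    [0, 0, 0.26],
    [0, 0, 0.35],
    [0, 0, 0.44]
  ]
}}

```text
time_s: 4.85
eef_pos: [0.4744, -0.0402, 0.0528]
tool_rot: [0.451, 0.892, 0.001, 0.003]
wrist_force: [2.7, -0.6, 1.5]
finger_gap: -0.0001
grasp_force: 1.0
```

```bash
python3 -c "
from plan import *
arc(8,[38,43,48,53,57])"
```

```text
[ 0.4744 -0.0402  0.0528] [ 2.7 -0.6  1.5]
tcp polar 0.13288264325156318 -135.33920679785828 implied k 32.694303995608976
travel [[1.23, -0.16, 0.18], [2.39, -0.17, 0.17], [3.55, -0.07, 0.17], [4.69, 0.12, 0.17], [5.6, 0.34, 0.16]] 
dr [[0.004, 0.004, 0.083], [0.004, 0.004, 0.17], [0.004, 0.004, 0.258], [0.004, 0.003, 0.345], [0.004, 0.003, 0.415]]
```

Emit:
{"fn": "jog_arm", "kwargs": {
  "gripper": [0, 0, 0, 0, 0],
  "travel": [
    [1.2, -0.15, 0.2],
    [2.4, -0.15, 0.2],
    [3.5, -0.1, 0.2],
    [4.7, 0.1, 0.2],
    [5.6, 0.35, 0.2]
  ],
  "dr": [
    [0, 0, 0.08],
    [0, 0, 0.17],
    [0, 0, 0.26],
    [0, 0, 0.34],
    [0, 0, 0.41]
  ]
}}

```text
time_s: 5.48
eef_pos: [0.4433, 0.0069, 0.0506]
tool_rot: [0.623, 0.782, 0.001, 0.002]
wrist_force: [2.2, -1.2, 1.9]
finger_gap: 0.0002
grasp_force: 1.0
```

```bash
python3 -c "
from plan import *
arc(8,[61,65,69,72,74])"
```

```text
[0.4433 0.0069 0.0506] [ 2.2 -1.2  1.9]
tcp polar 0.13389889153146936 -159.75337654400937 implied k 57.04902530987355
travel [[0.91, -0.02, -0.04], [1.84, -0.04, -0.04], [2.77, 0.0, -0.04], [3.47, 0.07, -0.04], [3.93, 0.14, -0.05]] 
dr [[0.004, 0.002, 0.075], [0.004, 0.002, 0.145], [0.004, 0.002, 0.215], [0.004, 0.002, 0.267], [0.004, 0.002, 0.302]]
```

Emit:
{"fn": "jog_arm", "kwargs": {
  "gripper": [0, 0, 0, 0, 0],
  "travel": [
    [0.9, 0, 0],
    [1.8, 0, 0],
    [2.7, 0, 0],
    [3.4, 0.1, 0],
    [3.9, 0.15, 0]
  ],
  "dr": [
    [0, 0, 0.07],
    [0, 0, 0.15],
    [0, 0, 0.22],
    [0, 0, 0.27],
    [0, 0, 0.3]
  ]
}}

```text
time_s: 6.1
eef_pos: [0.4357, 0.0451, 0.0504]
tool_rot: [0.733, 0.681, 0.001, 0.002]
wrist_force: [1.7, -2.0, 0.1]
finger_gap: -0.0005
grasp_force: 1.0
```

Run:
```python
from plan import *
arc(8,[76,78,79,79,79])
p=capture("top"); save(p,"t2",(185,125,325,245),5.5)
s=capture("scene"); save(s,"s2",(170,160,400,325),3.4)
a=cv2.resize(cv2.imread("pics/t2.png"),(400,343));b=cv2.resize(cv2.imread("pics/s2.png"),(400,287))
cv2.imwrite("pics/s2x.png",cv2.imread("pics/s2.png"))
```

```text
[0.4357 0.0451 0.0504] [ 1.7 -2.   0.1]
tcp polar 0.13350419926022228 -176.53746356966406 implied k 73.85609253091887
travel [[0.5, -0.03, -0.06], [0.96, -0.07, -0.06], [1.19, -0.08, -0.06], [1.19, -0.08, -0.06], [1.19, -0.08, -0.06]] 
dr [[0.003, 0.001, 0.038], [0.003, 0.001, 0.073], [0.003, 0.001, 0.091], [0.003, 0.001, 0.091], [0.003, 0.001, 0.091]]
```

View pics/t2.png

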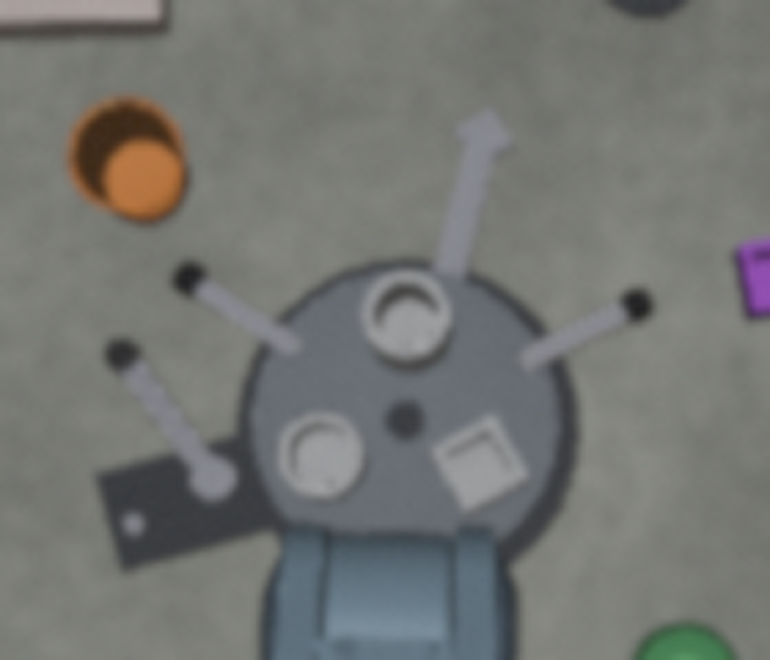

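The wheel has turned by about 74° and the tall cup is now at crop (407,315). I'll measure the tongue's direction and the wheel angle precisely.

```bash
cat > meas.py <<'E'
from h import *
from scipy.optimize import minimize
C=np.array([.56896,.05319])
def ang(p,r,z,a0,span,dark,c=C):
    """angle (deg) of the radial feature / ball near a0 at radius r"""
    g=cv2.GaussianBlur(cv2.cvtColor(p["color"],cv2.COLOR_RGB2GRAY),(0,0),.7).astype(np.float32)
    a=np.arange(a0-span,a0+span,.2); w=np.zeros(len(a))
    for rr in r:
        X=np.c_[c[0]+rr*np.cos(np.radians(a)),c[1]+rr*np.sin(np.radians(a)),np.full(len(a),z)]
        m=proj(p,X).astype(np.float32); v=cv2.remap(g,m[None,:,0],m[None,:,1],cv2.INTER_CUBIC)[0]
        b=np.median(v); w+=np.clip((b-v if dark else v-b)-6,0,None)
    return (a*w).sum()/w.sum()
def centre(p):
    pass
def wheel(p,k,which=(0,1)):
    return [ang(p,[.157,.16,.163],.062,9.57+120*i-k,9,True)-120*i for i in which]
def tongue(p): return [ang(p,[rr],.01,-15.4,9,False) for rr in(.13,.145,.16,.175)]
E
python3 - <<'E'
from meas import *
for n in("top","scene"):
    p=capture(n); print(n,"wheel k",[9.57-x for x in wheel(p,74)],"tongue",tongue(p))
    if n=="top": print("tops",[tuple(map(float,d["extent"])) for d in models.masks_of("mould_tall",p)[:2]])
T=lambda u,v:((u+.5)/5.5-.5+185,(v+.5)/5.5-.5+125)
p=capture("top"); X=onz(p,[T(407,315)],.142)[0]; print(X,np.degrees(np.arctan2(X[1]-C[1],X[0]-C[0])))
E
```

```text
top wheel k [np.float64(74.36647579488772), np.float64(74.83394396042536)] tongue [np.float64(-14.818476406672495), np.float64(-14.682664610999156), np.float64(-14.97260310167959), np.float64(-15.159869267505163)]
tops [(249.7, 173.0, 266.6, 188.8)]
scene wheel k [np.float64(74.14848475731355), np.float64(75.08769666558536)] tongue [np.float64(-15.986069762970727), np.float64(-15.77539753801757), np.float64(-16.00325915902399), np.float64(-16.036373303683277)]
[0.62397073 0.04813225 0.142     ] -5.253067040593292
```

Run:
```python
from plan import *
arc(8,[76,78.5,80.5,82,83])
```

```text
[0.4344 0.0454 0.0495] [-0.1 -0.1 -0.9]
tcp polar 0.13474273159606132 -176.69423612973108 implied k 73.94120966532984
travel [[0.47, 0.1, -0.15], [1.05, 0.06, -0.15], [1.52, 0.04, -0.15], [1.87, 0.04, -0.15], [2.1, 0.05, -0.15]] 
dr [[0.0, 0.0, 0.041], [0.0, 0.0, 0.084], [0.0, -0.0, 0.119], [0.0, -0.0, 0.145], [0.0, -0.0, 0.163]]
```

Emit:
{"fn": "jog_arm", "kwargs": {
  "gripper": [0, 0, 0, 0, 0],
  "travel": [
    [0.5, 0.1, -0.1],
    [1, 0.05, -0.1],
    [1.5, 0.05, -0.1],
    [1.85, 0.05, -0.1],
    [2.1, 0.05, -0.1]
  ],
  "dr": [
    [0, 0, 0.04],
    [0, 0, 0.08],
    [0, 0, 0.12],
    [0, 0, 0.145],
    [0, 0, 0.16]
  ]
}}

```text
time_s: 7.02
eef_pos: [0.4358, 0.0663, 0.0501]
tool_rot: [0.784, 0.621, -0.001, -0.0]
wrist_force: [-2.6, -1.7, 0.5]
finger_gap: 0.0001
grasp_force: 1.0
```

Run:
```python
from meas import *
from plan import arc
capture("top");capture("top")
for n in("top","scene"):
    p=capture(n); k=[9.57-x for x in wheel(p,83.5)]; print(n,k,np.mean(k))
    if n=="top": print("tops",[tuple(map(float,d["extent"])) for d in models.masks_of("mould_tall",p)[:2]])
    save(p,n+"3",(185,125,325,245) if n=="top" else (170,160,400,325),5.5 if n=="top" else 3.4)
arc(8,[83,84])
```

```text
top [np.float64(83.034886091392), np.float64(83.37881471102719)] 83.20685040120959
tops [(251.6, 173.4, 272.1, 194.3)]
scene [np.float64(82.6301863855656), np.float64(83.78691130392994)] 83.20854884474777
[0.4367 0.0664 0.0503] [-0.3 -0.7 -0.6]
tcp polar 0.1328919722120296 174.29258189486154 implied k -276.93803459557535
travel [[-0.01, -0.03, -0.07], [0.22, -0.06, -0.07]] 
dr [[0.0, -0.0, 0.003], [0.0, -0.0, 0.02]]
```

Emit:
{"fn": "jog_arm", "kwargs": {
  "gripper": [0, 0, 0, 0, 0],
  "travel": [
    [0.1, -0.05, 0],
    [0.2, -0.05, 0],
    [0.3, -0.05, 0],
    [0.38, -0.05, 0],
    [0.38, -0.05, 0]
  ],
  "dr": [
    [0, 0, 0.01],
    [0, 0, 0.02],
    [0, 0, 0.03],
    [0, 0, 0.03],
    [0, 0, 0.03]
  ]
}}

```text
time_s: 7.9
eef_pos: [0.4371, 0.0703, 0.0504]
tool_rot: [0.793, 0.609, 0.0, 0.0]
wrist_force: [0.2, -2.3, 0.1]
finger_gap: 0.0002
grasp_force: 0.7
```

Run:
```python
from meas import *
from plan import arc
for n in("top","scene"):
    p=capture(n); k=[9.57-x for x in wheel(p,84.5)]; print(n,k,np.mean(k))
    save(p,n+"4",(205,135,285,215) if n=="top" else (200,210,330,310),7 if n=="top" else 6)
arc(8,[84,85])
```

```text
top [np.float64(84.70803496597355), np.float64(85.08807369715203)] 84.89805433156279
scene [np.float64(84.49348988327455), np.float64(85.38623708606664)] 84.9398634846706
[0.4371 0.0703 0.0504] [ 0.6 -0.5 -1.8]
tcp polar 0.1329615011997939 172.58581998617262 implied k -275.2353686411908
travel [[-0.18, -0.0, -0.06], [0.05, -0.03, -0.06]] 
dr [[0.0, -0.0, -0.01], [0.0, -0.0, 0.008]]
```

View pics/top4.png

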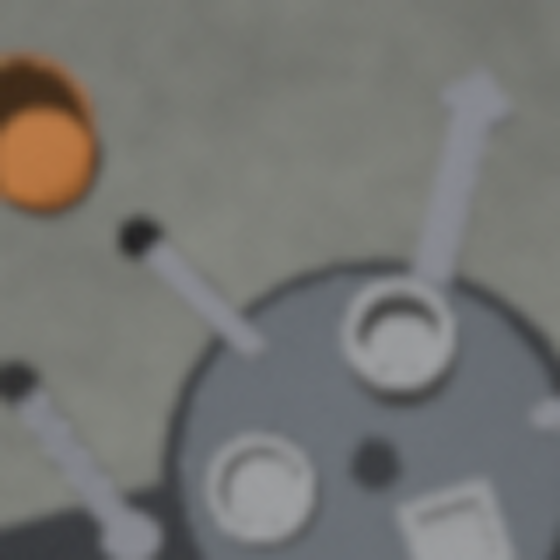

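The tall cup is at crop (400,335) and the hub at (376,463). The tongue runs from (433,275) to its tip at (481,72). Now I'll check the cup's bearing with parallax corrected, then back off.

Run:
```python
from meas import *
p=capture("top")
T=lambda u,v:((u+.5)/7-.5+205,(v+.5)/7-.5+135)
for n,uv,z in(("rim",(400,335),.142),("hub",(376,463),.066),("tip",(481,70),.01),("t1",(434,272),.01)):
    print(n,onz(p,[T(*uv)],z)[0])
from plan import rows,spoke
rows([(*spoke(-110.43-84.9,.035),.051,74.6),(*spoke(-110.43-84.9,.045),.2,74.6)])
```

```text
rim [0.62189279 0.03811738 0.142     ]
hub [0.57058494 0.05313831 0.066     ]
tip [ 0.77442791 -0.00248845  0.01      ]
t1 [0.67198243 0.0237266  0.01      ]
travel [[-1.67, -0.05, -0.06], [-2.66, -0.05, -14.96]] 
dr [[0.0, -0.0, 0.008], [0.0, -0.0, 0.008]]
```

In line within about 0.5°. Backing off and rising.

Emit:
{"fn": "jog_arm", "kwargs": {
  "gripper": [0, 0, 0, 0, 0],
  "travel": [
    [-1.2, 0, 0],
    [-2.5, 0, -0.5],
    [-2.7, 0, -5],
    [-2.7, 0, -10.5],
    [-2.7, 0, -16]
  ],
  "dr": [
    [0, 0, 0],
    [0, 0, 0],
    [0, 0, 0],
    [0, 0, 0],
    [0, 0, 0]
  ]
}}

```text
time_s: 8.68
eef_pos: [0.4294, 0.0434, 0.2123]
tool_rot: [0.793, 0.609, 0.0, -0.0]
wrist_force: [1.7, -0.3, 0.1]
finger_gap: -0.0002
grasp_force: 0.0
```

```bash
cat >> plan.py <<'E'
A=np.radians(-15.43+120); PV=C+.125*np.array([np.cos(A),np.sin(A)])
def lockpt(l,r=.078,d=.019):
    """TCP on the clockwise side of the arm at lock angle l, tool x yaw along the push (ccw)"""
    t=A-1.2+l; p=PV+r*np.array([np.cos(t),np.sin(t)])-d*np.array([-np.sin(t),np.cos(t)])
    return (*p,np.degrees(t)+90)
E
python3 - <<'E'
from plan import *
from meas import ang,capture,wheel
p=capture("top"); print("lock deg",[ang(p,[.095,.098],.031,35,14,True,PV)], "expected at 0",np.degrees(A-1.2))
k=[9.57-x for x in wheel(p,84.5,(0,1,2))];print(k)
for l in(0,.6,1.2): print(lockpt(l),np.hypot(*lockpt(l)[:2]))
print(telemetry.state()["qpos"],telemetry.state()["eef_pos"])
x,y,a=lockpt(0,d=.04); print(x,y); rows([(x,y,.2,a)])
E
```

```text
lock deg [np.float64(35.19696962711976)] expected at 0 35.81506458430121
[np.float64(84.7236938679109), np.float64(85.09794403842449), np.float64(93.44287955924403)]
(np.float64(0.611883897370266), np.float64(0.20440616840965678), np.float64(125.81506458430121)) 0.6451230778269703
(np.float64(0.5818216893163669), np.float64(0.24111703288787797), np.float64(160.19253229215062)) 0.6298046536090417
(np.float64(0.5362817650272065), np.float64(0.25444141728460673), np.float64(194.57)) 0.5935811371080582
[-4.64181256e-02  9.08808457e-02 -3.22027596e-01  1.14677290e+00
  1.89280081e-04  1.78618445e+00] [0.43320646 0.04330404 0.21944933]
0.6241724863755822 0.18737705861911214
travel [[18.85, 14.69, 2.15]] 
dr [[0.011, 0.002, -0.887]]
```

Emit:
{"fn": "jog_arm", "kwargs": {
  "gripper": [0, 0, 0, 0, 0],
  "travel": [
    [4.7, 3.6, 1],
    [9.4, 7.3, 2],
    [14.1, 11, 2],
    [18.8, 14.7, 2],
    [18.8, 14.7, 2]
  ],
  "dr": [
    [0, 0, -0.18],
    [0, 0, -0.36],
    [0, 0, -0.54],
    [0, 0, -0.72],
    [0, 0, -0.89]
  ]
}}

```text
time_s: 9.35
eef_pos: [0.6233, 0.1893, 0.1877]
tool_rot: [0.45, 0.893, -0.0, -0.0]
wrist_force: [-0.8, -0.3, 0.3]
finger_gap: -0.0002
grasp_force: 0.0
```

Run:
```python
from plan import *
capture("top");capture("top")
save(capture("wrist"),"w5")
x,y,a=lockpt(0,d=.04); rows([(x,y,.2,a),(x,y,.028,a)])
print(telemetry.state()["eef_pos"])
```

```text
travel [[-0.2, 0.31, -1.01], [-0.21, 0.32, 16.19]] 
dr [[-0.001, -0.0, 0.001], [-0.001, -0.0, 0.001]]
[0.6205055  0.18719435 0.18987613]
```

View pics/w5.png

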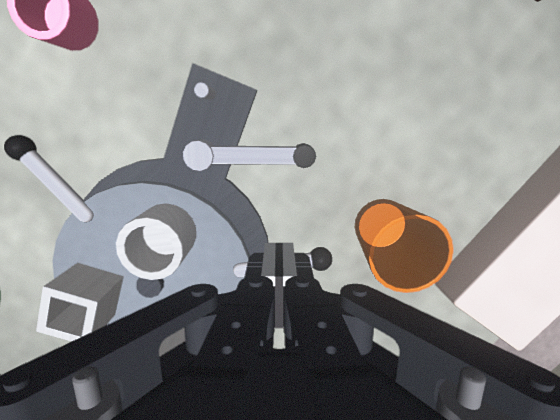

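Run:
```python
from plan import *
x,y,a=lockpt(0,r=.07,d=.035); print(x,y)
t=np.radians(44.6); u=np.array([np.cos(t),np.sin(t)]); e=np.array([x,y])-C; print("spoke along/perp",e@u,e@[-u[1],u[0]])
p=capture("wrist"); print(proj(p,[[x,y,.028],[x,y,.07]]))
rows([(x,y,.2,a),(x,y,.028,a)])
```

```text
0.6147593519302994 0.18675024132912138
spoke along/perp 0.12639006267189443 0.06294021575211796
[[271.84200324 187.74101737]
 [270.7806546  197.71193148]]
travel [[0.3, -0.46, -0.96], [0.3, -0.46, 16.24]] 
dr [[-0.0, -0.0, 0.0], [-0.0, -0.0, 0.0]]
```

The wrist view shows the lock arm level at row 155 with its tip at (304,155), and the pin at (201,90). The spoke is at row 262. My landing point projects to (272,188), between the arm and the spoke, so I'm descending.

Emit:
{"fn": "jog_arm", "kwargs": {
  "gripper": [0, 0, 0, 0, 0],
  "travel": [
    [0.3, -0.4, 1.5],
    [0.3, -0.4, 5.5],
    [0.3, -0.4, 10],
    [0.3, -0.4, 14.5],
    [0.3, -0.4, 16.2]
  ],
  "dr": [
    [0, 0, 0],
    [0, 0, 0],
    [0, 0, 0],
    [0, 0, 0],
    [0, 0, 0]
  ]
}}

```text
time_s: 10.18
eef_pos: [0.6127, 0.1866, 0.0263]
tool_rot: [0.455, 0.891, -0.001, -0.002]
wrist_force: [-0.2, -0.8, 0.3]
finger_gap: -0.0
grasp_force: 0.0
```

```bash
cat >> plan.py <<'E'
def lk(ls,d=.019,z=.03):
    st=telemetry.state(); print(st["eef_pos"].round(4),st["wrist_force"].round(1))
    e=st["eef_pos"][:2]-PV; print("r",np.hypot(*e),"implied l",np.arctan2(e[1],e[0])+np.arcsin(d/np.hypot(*e))-A+1.2)
    rows([(x,y,z,a) for x,y,a in[lockpt(l,.07,d) for l in ls]])
E
python3 -c "
from plan import *
lk([0,.07,.14,.21,.28])"
```

```text
[0.6127 0.1866 0.0263] [-0.2 -0.8  0.3]
r 0.07620647684102709 implied l -0.20944412351100272
travel [[1.49, 0.18, -0.37], [1.99, 0.29, -0.37], [2.49, 0.37, -0.37], [2.99, 0.42, -0.37], [3.5, 0.43, -0.37]] 
dr [[-0.004, -0.002, 0.001], [-0.004, -0.002, -0.069], [-0.004, -0.002, -0.139], [-0.004, -0.002, -0.209], [-0.004, -0.002, -0.279]]
```

Emit:
{"fn": "jog_arm", "kwargs": {
  "gripper": [0, 0, 0, 0, 0],
  "travel": [
    [1, 0.15, -0.2],
    [1.6, 0.2, -0.2],
    [2.2, 0.3, -0.2],
    [2.8, 0.4, -0.2],
    [3.4, 0.4, -0.2]
  ],
  "dr": [
    [0, 0, 0],
    [0, 0, -0.03],
    [0, 0, -0.1],
    [0, 0, -0.18],
    [0, 0, -0.26]
  ]
}}

```text
time_s: 10.8
eef_pos: [0.6005, 0.2185, 0.0329]
tool_rot: [0.333, 0.943, 0.001, 0.002]
wrist_force: [0.5, -1.4, -0.1]
finger_gap: -0.0002
grasp_force: 0.6
```

```bash
python3 -c "
from plan import *
lk([.36,.45,.54,.63,.72],z=.028)"
```

```text
[0.6005 0.2185 0.0329] [ 0.5 -1.4 -0.1]
r 0.0770018032068184 implied l 0.23748020434630623
travel [[0.88, -0.26, 0.49], [1.53, -0.17, 0.49], [2.18, -0.15, 0.49], [2.83, -0.18, 0.48], [3.48, -0.28, 0.48]] 
dr [[0.003, 0.004, -0.092], [0.003, 0.004, -0.182], [0.002, 0.004, -0.272], [0.002, 0.004, -0.362], [0.002, 0.004, -0.452]]
```

Emit:
{"fn": "jog_arm", "kwargs": {
  "gripper": [0, 0, 0, 0, 0],
  "travel": [
    [0.8, -0.2, 0.3],
    [1.5, -0.2, 0.3],
    [2.2, -0.2, 0.3],
    [2.8, -0.2, 0.3],
    [3.5, -0.3, 0.3]
  ],
  "dr": [
    [0, 0, -0.09],
    [0, 0, -0.18],
    [0, 0, -0.27],
    [0, 0, -0.36],
    [0, 0, -0.45]
  ]
}}

```text
time_s: 11.42
eef_pos: [0.5719, 0.2383, 0.0301]
tool_rot: [0.114, 0.994, 0.001, 0.003]
wrist_force: [1.2, -0.9, 0.7]
finger_gap: 0.0002
grasp_force: 0.7
```

```bash
python3 -c "
from plan import *
lk([.8,.88,.96,1.02,1.08],z=.028)"
```

```text
[0.5719 0.2383 0.0301] [ 1.2 -0.9  0.7]
r 0.07278389368595505 implied l 0.7179436852188739
travel [[0.58, 0.11, 0.21], [1.16, 0.19, 0.21], [1.73, 0.22, 0.2], [2.17, 0.22, 0.2], [2.6, 0.19, 0.2]] 
dr [[0.001, 0.005, -0.082], [0.001, 0.005, -0.162], [0.001, 0.005, -0.242], [0.001, 0.006, -0.302], [0.001, 0.006, -0.362]]
```

Emit:
{"fn": "jog_arm", "kwargs": {
  "gripper": [0, 0, 0, 0, 0],
  "travel": [
    [0.6, 0.1, 0.1],
    [1.2, 0.2, 0.1],
    [1.7, 0.2, 0.1],
    [2.2, 0.2, 0.1],
    [2.6, 0.2, 0.1]
  ],
  "dr": [
    [0, 0, -0.08],
    [0, 0, -0.16],
    [0, 0, -0.24],
    [0, 0, -0.3],
    [0, 0, -0.36]
  ]
}}

```text
time_s: 12.05
eef_pos: [0.5472, 0.2464, 0.0292]
tool_rot: [-0.066, 0.998, 0.0, 0.003]
wrist_force: [1.2, -0.8, -0.2]
finger_gap: -0.0003
grasp_force: 0.6
```

```bash
python3 -c "
from plan import *
lk([1.11,1.14,1.17,1.2,1.22],z=.028)"
```

```text
[0.5472 0.2464 0.0292] [ 1.2 -0.8 -0.2]
r 0.07290774587591659 implied l 1.0759650195165575
travel [[0.24, 0.02, 0.12], [0.45, 0.07, 0.12], [0.67, 0.11, 0.12], [0.88, 0.14, 0.12], [1.02, 0.16, 0.12]] 
dr [[0.0, 0.006, -0.033], [0.0, 0.006, -0.063], [-0.0, 0.006, -0.093], [-0.0, 0.006, -0.123], [-0.0, 0.006, -0.143]]
```

Emit:
{"fn": "jog_arm", "kwargs": {
  "gripper": [0, 0, 0, 0, 0],
  "travel": [
    [0.25, 0, 0],
    [0.45, 0.05, 0],
    [0.65, 0.1, 0],
    [0.85, 0.1, 0],
    [0.95, 0.1, 0]
  ],
  "dr": [
    [0, 0, -0.03],
    [0, 0, -0.06],
    [0, 0, -0.09],
    [0, 0, -0.12],
    [0, 0, -0.12]
  ]
}}

```text
time_s: 12.68
eef_pos: [0.5408, 0.2466, 0.028]
tool_rot: [-0.124, 0.992, 0.001, 0.005]
wrist_force: [11.0, 3.1, -4.9]
finger_gap: 0.0002
grasp_force: 6.0
```

```bash
python3 -c "
from plan import *
lk([1.2,1.24],z=.028)"
```

```text
[0.5408 0.2466 0.028 ] [11.   3.1 -4.9]
r 0.07252542275931341 implied l 1.1654373144884493
travel [[0.24, 0.07, 0.0], [0.52, 0.14, -0.0]] 
dr [[0.0, 0.011, -0.006], [-0.0, 0.011, -0.046]]
```

A contact force of 11 N with the arm stopped means it is resting on the pin. Backing off and rising.

Emit:
{"fn": "jog_arm", "kwargs": {
  "gripper": [0, 0, 0, 0, 0],
  "travel": [
    [-0.8, 0, 0],
    [-2, 0, 0],
    [-2.2, 0, -5],
    [-2.2, 0, -11],
    [-2.2, 0, -17]
  ],
  "dr": [
    [0, 0, 0],
    [0, 0, 0],
    [0, 0, 0],
    [0, 0, 0],
    [0, 0, 0]
  ]
}}

```text
time_s: 13.3
eef_pos: [0.5559, 0.2504, 0.1973]
tool_rot: [-0.124, 0.992, -0.0, -0.001]
wrist_force: [0.9, 0.4, -0.4]
finger_gap: 0.0
grasp_force: 0.0
```

Emit:
{"fn": "jog_arm", "kwargs": {
  "gripper": [0, 0, 0, 0, 0],
  "travel": [
    [4, 0, -1],
    [8, 0, -1],
    [12, 0, -1],
    [15, 0, -1],
    [15, 0, -1]
  ],
  "dr": [
    [0, 0, 0],
    [0, 0, 0],
    [0, 0, 0],
    [0, 0, 0],
    [0, 0, 0]
  ]
}}

```text
time_s: 13.92
eef_pos: [0.4087, 0.2131, 0.206]
tool_rot: [-0.124, 0.992, -0.0, -0.001]
wrist_force: [0.3, 0.1, -0.7]
finger_gap: -0.0001
grasp_force: 0.0
```

Run:
```python
from meas import *
from plan import PV,A
for n in("top","scene"):
    p=capture(n); k=[9.57-x for x in wheel(p,84.5)]; print(n,k,np.mean(k),"lock rad",1.2+np.radians(ang(p,[.094,.097,.1],.031,np.degrees(A),10,True,PV))-A)
    save(p,n+"6",(185,125,325,245) if n=="top" else (170,160,400,325),5.5 if n=="top" else 3.4)
```

```text
top [np.float64(84.70577437093718), np.float64(85.08712831014196)] 84.89645134053957 lock rad 1.1822544113318043
scene [np.float64(84.50894272108255), np.float64(85.39354845793522)] 84.95124558950889 lock rad 1.1236571255773502
```

View pics/scene6.png

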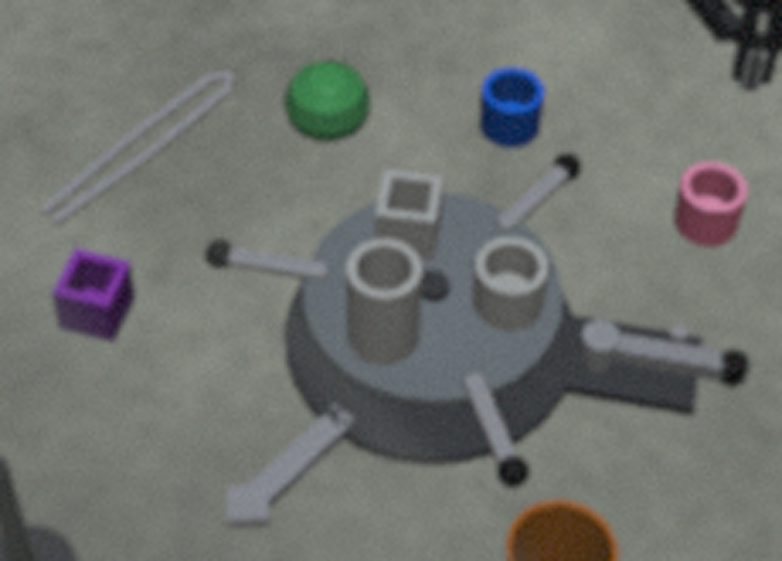

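Run:
```python
from h import *
p=capture("top"); save(p,"t7",(195,190,245,235),12)
```

```text
(no output)
```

View pics/t7.png

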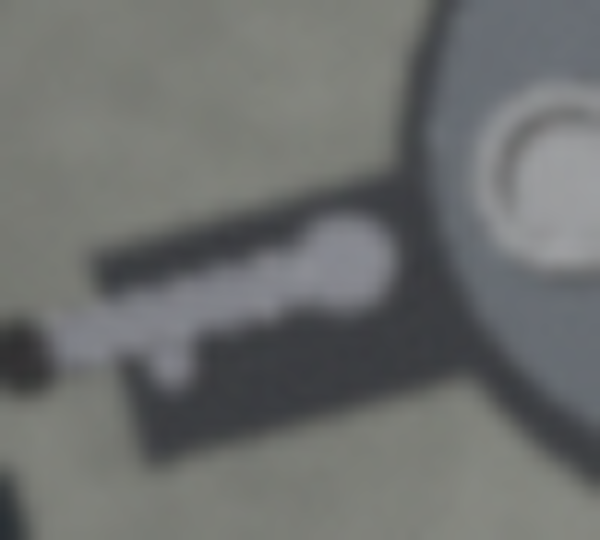

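The arm, with its pivot at (352,260) and tip at (20,357), lies against the pin at (172,365) and runs parallel to the extension's edges. It is locked and the wheel hasn't moved.

```bash
python3 -c "
from workcell import r
print(r.close_job())"
```

```text
the job is handed in; nothing more can be done
None
```

I turned the wheel about 85° clockwise, so the tallest mould stands in line with the pointer to within about half a degree. I then pushed the locking arm against its stop pin without moving the wheel, and handed the job in about 14 s into the 64 s limit; no verdict was returned.

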